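Draw the guarded isolator bolt home with the hook stick

TASK

Take the hooked stick from its rest, reach it in under the rod guard of the isolator and use its hook to draw the sliding bolt towards the open front until it is fully home against its hidden inner stop. Hold a firm pull of about 15 N against that stop for about half a second so that the contact seats, never loading the bolt or the isolator with more than 25 N, then leave the bolt drawn, lay the stick back in its rest the way it lay and let go. Work the bolt with the stick only, never with the hand, and leave the coil, the beaker and the clamp foot where they stand.

Things in the scene. Friction and masses are not known exactly. Their poses are not given: they have to be found in the camera images.
- bay: Fixed white isolator box 330 long, 180 wide, 130 high. Origin: bench level, middle of its open front; x points inward, z up. First 190 mm: open-fronted passage, 164 wide, floor at 12, roofed by steel guard rods 22 apart, underside at 117 (6 mm cross rod at the front, top at 123). Behind it is the solid enclosure that the bolt slides out of.
- bolt (a joint): How far the steel bolt is drawn out towards the open front (along the bay's -x), m. 0 = fully in; it starts between 0 and 0.010. Home is a rigid stop hidden in the enclosure, set differently each time, anywhere from 0.033 to 0.059, so it must be felt. The bolt drags with about 4 N of friction and stays where it is left.
- bail (a point): Middle of the top bar of the bolt's upright bail (staple), a round bar 8 thick, 56 wide along the bay's y, centre 50 above the bench. It is 100 mm inside the open front with the bolt fully in, 41 to 67 when home. Behind it the bolt is flat, its top 30 above the bench, with a low copper cross-piece; at least 45 mm along x is free there for a hook to drop in. Axes as the bay's.
- rest: Fixed grey rest, base 200 x 70 x 12, with two U-shaped cradles. Origin: bench level, below the middle of the lying stick's handle; x points along the lying stick to its hook, z up. Cradle at x=-50 (slot 30 wide, floor at 49, cheeks to 65) carries the handle's rear; cradle at x=110 (slot 24 wide, floor at 55.5, cheeks to 72) carries the shaft. The lying handle's centre is 60 above the bench.
- stick_grip (a point): Centre of the black handle of the loose hooked stick, where to grasp it (about 0.25 kg, balance point within 50 mm towards the hook). Handle 130 long (x), 20 wide (y), 22 high (z); x points to the hook, z up when the hook hangs down. A steel shaft 9 thick runs on along x; at x=200 it turns straight down into a hook 9 thick, ending 32 below the shaft's axis.
- hook_tip (a point): Lower end of the hook, 200 along x and -32 along z from the handle's centre. Axes as the stick's.
- coil: Bystander: copper ring coil on a round white foot 72 across, 164 high overall. Origin at the centre of its underside.
- beaker: Bystander: glass beaker 68 across, 90 high. Origin at the centre of its underside.
- clampfoot: Bystander: round white clamp foot 72 across, 67 high. Origin at the centre of its underside.
Mind the look-alikes: they are no part of the job. What is shaped like the rest but blue or red is not meant.

How it is judged (in metres and radians):
On the way, in this order (a step that is already met when the one before it is completed fails the run):
1. the stick is lifted out of its rest (z of stick_grip in the frame of rest above 0.085 m), for 0.1 s.
2. the bolt is drawn out to its stop: the stick pulls it with more than 9 N and it no longer moves (value of joint bolt above 0.031 m and contact force between stick and bolt above 9 N and velocity of joint bolt between -0.003 and 0.003 m/s), for 0.2 s.
At the end, for the whole second after the job is handed in: The bolt is left drawn out (joint above 0.031) and the stick lies at rest in both cradles as at the start, hook hanging down: handle centre within 20 mm along and 12 mm across of its place and 50 to 68 mm above the bench, hook end beyond 170 mm along the rest and lower than 45 mm (value of joint bolt above 0.031 m and x of stick_grip in the frame of rest between -0.02 and 0.02 m and y of stick_grip in the frame of rest between -0.012 and 0.012 m and z of stick_grip in the frame of rest between 0.05 and 0.068 m and x of hook_tip in the frame of rest above 0.17 m and z of hook_tip in the frame of rest below 0.045 m and linear speed of stick below 0.02 m/s); the robot touches nothing.
It fails at once if the stick loads the bolt with more than 25 N (contact force between stick and bolt above 25 N).
It fails at once if the stick presses on the isolator with more than 25 N (contact force between stick and bay above 25 N).
It fails at once if the hand touches the bolt (contact force between any of the fingers, the arm and bolt above 0.5 N).
It fails at once if the hand or arm knocks the isolator (contact force between any of the fingers, the arm and bay above 25 N).
It fails at once if a bystander is moved more than 3 cm (distance of any of coil, beaker, clampfoot from where it was at the start of the episode above 0.03 m).
It also fails if it takes over 72 s, if anything falls off the work surface, if the arm or the gripper's body presses on something with over 40 N, if the wrist force passes 120 N, or if a joint passes its speed limit or range.

ROBOT

A 7-joint arm with a two-finger parallel gripper is mounted at the origin on the work surface. World frame = base frame: x ahead of the robot, y to its left, z up, the work surface at z = 0. Lengths are in m, angles in degrees, forces in N, time in s.
With the tool pointing down it reaches from about 0.4 to 0.85 m from the base axis. Payload 4.5 kg.
Tool frame: the origin (TCP) lies midway between the tips of the shut fingers; the grasp point (between the pads) lies r.pinch_z behind it (r.pinch_z is the distance from the TCP to the grasp point, in m); z points along the fingers, y is the direction in which the jaws open and shut (so a half turn about z gives the same grasp; the last joint's range is limited). The gripper opens to 85 mm and grips with 20 to 120 N. Pads are 22 mm wide; open, the fingers measure 114 mm over their backs; the gripper's body (76 mm by 85 mm) begins 54 mm behind the grasp point. The pads swing forward as they close: fully open they stand 13 mm farther back than shut.
Start: joints at [75.905, 39.483, -11.15, 89.685, 9.013, 51.709, -12.324], TCP at [0.173, -0.601, 0.231] pointing down, gripper open.
Joint ranges: [-172.22, 172.22], [-26.19, 119.32], [-84.43, 86.54], [7.71, 146.69], [-57.33, 237.33], [2.42, 119.75], [-152.13, 152.13]. Speed limits (degrees/s): [147.25, 147.25, 180, 180, 180, 180, 180].

INTERFACE

Orientations are given as [roll, pitch, yaw] about the fixed x, y, z axes, in that order (R = Rz(yaw) Ry(pitch) Rx(roll)).
In Python, from plant import r, imaging, job, models gives the robot as it stands.
- The arm moves only by the tool send_rows, never from a script. Its arguments are lists of equal length, an entry for each row: "linear": the shift along the world's x, y, z in m, a list of three; "twist": the turn about the world's z in rad. In form: {"linear": [[tx, ty, tz], ...], "twist": [twist, ...]}. A call has 1 to 12 rows; each row is the pose to reach, as a shift and turn from the pose commanded when the call began; what a row does not reach only later rows make up. A row lasts 1/8 s, in which the tool goes at most 62.5 mm and 10.7 degrees, less where a joint would pass 70% of its speed; a pose out of reach is approached as far as the arm can. A call with a gripper value outside its range is refused whole. "hand" is the opening, from 0 (shut) to 1 (fully open), set as the call begins (left out, the last holds). The fingers move at their own pace and stop on an object; "force" is the grip in N (left out, the last holds). Time passes only in rows, so rows that repeat a pose let the fingers close. It gives the time, the measured TCP pose, the force and the opening at its end, in the units of the state.
- r.get_state(): the state, without advancing time (a new reading comes with each control period).
- imaging.get_image(name): name is "scene" or "top"; returns (picture, depth): 420x560x3 uint8, red, green, blue; 420x560 float32, m along the optical axis (not along the pixel's ray), 0 where there is no reading.
- imaging.camera_params(name): a dict with "mtx" (3x3 intrinsics, pixels), "world_to_cam" (4x4, takes a point from world to camera coordinates). Camera axes: x right, y down, z forward; pixel columns grow to the right and rows downward; lengths in m; the calibration is good to about 2 mm. A picture is of the moment at which its call begins. camera_params takes no time and is no camera call.
- job.sign_off(): hands the job in, once; it reports no verdict.
Trained networks look in the newest picture that a camera, given by its name, has taken for a name from the list of things; names that differ only in an ending like _2 or _b are one class to them, and where a whole thing is asked for, a point or a joint stands for the part that bears it (a point fixed in the world has none). Each returns a list of dicts, best first, with "p" (0 to 1); they miss things now and then, are a little off and sometimes report something else, mostly with a low value. They report only what shows in the picture. A call takes as long as a camera call. They do not tell look-alikes from the thing itself.
- models.boxes_of(camera, target): "point" ([column, row] in pixels, amid what is visible of it).
- models.tip_of(camera, target): "point" ([column, row] in pixels: a listed point, or the origin of a listed thing).
The state is a dict: "t": time; "qpos": joint angles; "qvel": joint speeds; "tau": joint torques, N m; "position": TCP position; "ee_rot": TCP orientation; "contact_force": force on the tool from outside, world axes, zero at the start; "wrist_torque": the same for the moment, N m; "gripper_width": opening from 0.0 (shut) to 1.0 (fully open).
Only numpy, scipy, OpenCV 4.12 (cv2) and the standard library are available. Lean on these libraries where they do the work, as an engineer would, in place of code of your own. Each camera call takes 0.05 s, during which the arm holds its last target.

## Working session

There is one attempt and no reset: what is moved stays moved. The work goes in short steps, Python scripts to look and compute and a tool call to move; the robot and the scene stay as the last step left them, time stands still between calls to the robot, and variables do not carry over. Pictures are saved under pics/ and viewed, and the job is handed in when it is done.

Besides the shell and the picture viewer there is one more tool, called as name([rows], argument=value, ...), one row to a line, values as JSON. send_rows: Moves the arm, as the interface text tells. Its arguments: {"type":"object","properties":{"linear":{"type":"array"},"twist":{"type":"array"},"hand":{"type":"number"},"force":{"type":"number"}},"required":["linear","twist"]}

```bash
ls; mkdir -p pics
cat > h.py <<'E'
import numpy as np, cv2
from plant import r, imaging, job, models
def snap(cam,name):
    im,d=imaging.get_image(cam); cv2.imwrite(f'pics/{name}.png',im[:,:,::-1]); np.save(f'pics/{name}.npy',d); return im,d
def cp(cam):
    p=imaging.camera_params(cam); return np.array(p['mtx']),np.array(p['world_to_cam'])
def ray(cam,u,v):
    K,T=cp(cam); c=np.linalg.inv(T); d=c[:3,:3]@np.linalg.inv(K)@[u,v,1]; return c[:3,3],d
def atz(cam,u,v,z):
    o,d=ray(cam,u,v); return o+d*(z-o[2])/d[2]
def atd(cam,u,v,dep):
    o,d=ray(cam,u,v); return o+d*dep
def proj(cam,P):
    K,T=cp(cam); P=np.atleast_2d(P); q=P@T[:3,:3].T+T[:3,3]; q=q@K.T; return q[:,:2]/q[:,2:]
def cloud(cam,d):
    K,T=cp(cam); v,u=np.mgrid[:d.shape[0],:d.shape[1]]
    q=np.stack([u,v,np.ones_like(u)],-1)@np.linalg.inv(K).T*d[...,None]; c=np.linalg.inv(T)
    return q@c[:3,:3].T+c[:3,3]
E
python3 - <<'E'
from h import *
np.set_printoptions(precision=4,suppress=True)
for c in ['top','scene']:
    snap(c,c+'0')
    for t in ['stick_grip','hook_tip','rest','bail','bay']: print(c,t,[(x['point'],x['p']) for x in models.tip_of(c,t)])
print(r.pinch_z, r.get_state())
E
```

```text
pics
top stick_grip [([201.7, 226.9], 0.93)]
top hook_tip []
top rest [([219.5, 320.6], 0.94), ([205.8, 226.8], 0.82), ([134.3, 155.2], 0.59), ([138.2, 265.0], 0.56)]
top bail [([313.9, 115.8], 0.87)]
top bay [([313.6, 153.9], 0.97)]
scene stick_grip [([344.4, 206.9], 0.79)]
scene hook_tip [([348.0, 267.7], 0.77)]
scene rest [([341.9, 221.6], 0.9), ([408.0, 208.9], 0.82), ([340.5, 169.7], 0.6), ([425.1, 294.2], 0.58)]
scene bail [([216.2, 278.8], 0.88)]
scene bay [([222.4, 261.5], 0.94)]
0.0187 {'t': 0.6, 'qpos': array([ 75.9048,  39.4821, -11.15  ,  89.6861,   9.0122,  51.7093,
       -12.323 ]), 'qvel': array([ 0.0196, -0.144 ,  0.0049,  0.0747,  0.0013,  0.0321, -0.0596]), 'tau': array([ -0.    , -53.9307,  -1.266 , -15.8817,   0.0101,   0.0018,
         0.    ]), 'position': array([ 0.1726, -0.6007,  0.2313]), 'ee_rot': array([179.9962,  -0.001 ,  16.0344]), 'contact_force': array([0.2393, 0.1884, 0.0402]), 'wrist_torque': array([-0.0464,  0.0002, -0.0472]), 'gripper_width': 0.9989703269108748}
```

View pics/top0.png

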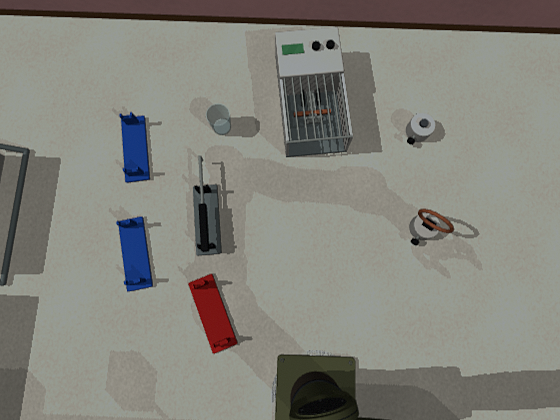

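View pics/scene0.png

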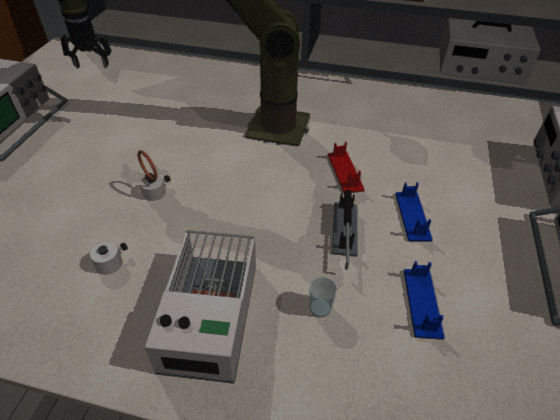

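Top view: the grey rest with the stick is at about (205,220), with the handle at (204,228) and the hook end near (200,157). The blue ones at (135,148) and (136,253) and the red one at (213,313) are look-alikes. The bay's open front is at about (318,153). Next I measure and enlarge.

Run:
```python
from h import *
np.set_printoptions(precision=4,suppress=True)
im=cv2.imread('pics/top0.png'); d=np.load('pics/top0.npy')
a=cv2.resize(im[140:270,150:260],None,fx=4,fy=4,interpolation=2); b=cv2.resize(im[20:170,260:370],None,fx=3.46,fy=3.46,interpolation=2)
h=max(a.shape[0],b.shape[0]); o=np.zeros((h,a.shape[1]+b.shape[1],3),np.uint8); o[:a.shape[0],:a.shape[1]]=a;o[:b.shape[0],a.shape[1]:]=b
o=cv2.resize(o,(780,int(h*780/o.shape[1]))); print(o.shape); cv2.imwrite('pics/crop0.png',o)
C=cloud('top',d)
K,T=cp('top'); print('cam',np.linalg.inv(T)[:3,3])
K,T=cp('scene'); print('scenecam',np.linalg.inv(T)[:3,3])
print('grip',atz('top',201.7,226.9,.06),'rest',atz('top',205.8,226.8,0),'bail',atz('top',313.9,115.8,.05),'bay',atz('top',313.6,153.9,0))
print('scene grip',atz('scene',344.4,206.9,.06),'tip',atz('scene',348,267.7,.028),'rest',atz('scene',341.9,221.6,0),'bail',atz('scene',216.2,278.8,.05),'bay',atz('scene',222.4,261.5,0))
# handle/shaft by depth near
sub=C[145:265,185:225].reshape(-1,3)
for lo,hi in [(.05,.062),(.062,.08)]:
    m=(sub[:,2]>lo)&(sub[:,2]<hi); print(lo,m.sum(),sub[m].min(0),sub[m].max(0))
for row in range(155,262,6):
    z=C[row,190:222,2]; k=np.argmax(z); print(row,190+k,C[row,190+k])
# bench z
print(C[200,300],C[300,100])
# bay enclosure top
sub=C[15:160,265:365].reshape(-1,3); m=(sub[:,2]>.124)&(sub[:,2]<.136); print(m.sum()); rect=cv2.minAreaRect(sub[m][:,:2].astype(np.float32)*1000); print(rect,cv2.boxPoints(rect))
m=(sub[:,2]>.112)&(sub[:,2]<.124);rect=cv2.minAreaRect(sub[m][:,:2].astype(np.float32)*1000); print(rect,cv2.boxPoints(rect))
```

```text
(494, 780, 3)
cam [0.2537 0.0957 1.1892]
scenecam [1.3547 0.3284 0.966 ]
grip [0.4273 0.3172 0.06  ] rest [0.4373 0.3174 0.    ] bail [0.7645 0.0216 0.05  ] bay [0.6663 0.0166 0.    ]
scene grip [0.4258 0.3084 0.06  ] tip [0.6174 0.3487 0.028 ] rest [ 0.4283  0.3085 -0.    ] bail [0.7535 0.0307 0.05  ] bay [0.6616 0.0115 0.    ]
0.05 122 [0.3633 0.2838 0.0505] [0.6296 0.3435 0.062 ]
0.062 509 [0.3642 0.2853 0.062 ] [0.6285 0.3424 0.0765]
155 199 [0.6285 0.34   0.0642]
161 199 [0.6104 0.3382 0.0662]
167 201 [0.5928 0.3309 0.068 ]
173 199 [0.5767 0.3359 0.0635]
179 212 [0.2537 0.0957 1.1892]
185 195 [0.5396 0.342  0.073 ]
191 199 [0.2537 0.0957 1.1892]
197 203 [0.5088 0.3192 0.0652]
203 197 [0.2537 0.0957 1.1892]
209 205 [0.4735 0.309  0.0765]
215 201 [0.4575 0.3192 0.0726]
221 201 [0.4411 0.3178 0.0732]
227 205 [0.4254 0.3059 0.0728]
233 202 [0.4093 0.313  0.0711]
239 204 [0.3935 0.3063 0.0717]
245 203 [0.3775 0.3078 0.0712]
251 203 [0.3633 0.3097 0.0546]
257 221 [0.3535 0.2679 0.0037]
[0.5251 0.0528 0.0012] [ 0.2246  0.5919 -0.0039]
3001
((829.5897827148438, 31.538963317871094), (332.31060791015625, 180.73095703125), 8.214203834533691) [[ 652.2282   97.2381]
 [ 678.05    -81.6388]
 [1006.9514  -34.1601]
 [ 981.1296  144.7167]]
((820.0982055664062, 30.573562622070312), (315.28173828125, 180.6756134033203), 7.779768943786621) [[651.6797  98.7407]
 [676.137  -80.2719]
 [988.5167 -37.5936]
 [964.0594 141.419 ]]
```

View pics/crop0.png

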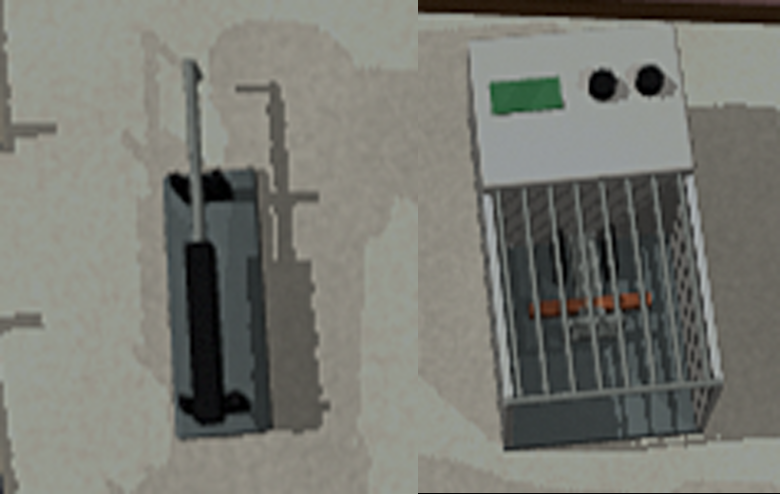

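Run:
```python
from h import *
np.set_printoptions(precision=4,suppress=True)
A=atz('top',202.9,203.7,.071); B=atz('top',200.4,155.5,.0645); print(A,B,np.linalg.norm((B-A)[:2]))
im=cv2.imread('pics/top0.png'); d=np.load('pics/top0.npy'); C=cloud('top',d)
# handle black mask
hsv=im.max(2)
pts=[]
for row in range(206,246):
    c=[u for u in range(190,222) if hsv[row,u]<40]; 
    if c: q=atz('top',np.mean(c)+0,row,.069); pts.append([*q[:2],len(c)])
pts=np.array(pts); print(pts[::5]); p=np.polyfit(pts[:,0],pts[:,1],1); print('handle yaw',np.degrees(np.arctan(p[0])),'y at .43',np.polyval(p,.43))
pts=[]
for row in range(160,180):
    c=[u for u in range(192,212) if .055<C[row,u,2]<.08]
    if c: q=atz('top',np.mean(c),row,.0635); pts.append([*q[:2],len(c)])
pts=np.array(pts); print(pts[::4])
g=np.polyfit(pts[:,0],pts[:,1],1); print('shaft yaw',np.degrees(np.arctan(g[0])),np.polyval(g,.6), 'handle line at .6',np.polyval(p,.6))
# base rect
sub=C[170:270,180:235].reshape(-1,3); m=(sub[:,2]>.007)&(sub[:,2]<.018); rc=cv2.minAreaRect(sub[m][:,:2].astype(np.float32)*1000); print(m.sum(),rc)
for t in ['coil','beaker','clampfoot']:
    for c in ['top','scene']: print(t,c,[(atz(c,*x['point'],0),x['p']) for x in models.tip_of(c,t)])
```

```text
[0.4889 0.3169 0.071 ] [0.6271 0.3359 0.0645] 0.1394965224716017
[[0.483  0.3178 8.    ]
 [0.4692 0.3168 8.    ]
 [0.4556 0.3157 8.    ]
 [0.442  0.3133 9.    ]
 [0.4286 0.3109 8.    ]
 [0.4151 0.3098 8.    ]
 [0.4018 0.3074 9.    ]
 [0.3885 0.3064 9.    ]]
handle yaw 8.449752707144453 y at .43 0.31083170554212003
[[0.6143 0.3362 3.    ]
 [0.6027 0.3353 3.    ]
 [0.5911 0.3343 3.    ]
 [0.5797 0.332  4.    ]
 [0.5683 0.3297 3.    ]]
shaft yaw 7.949494471231031 0.3348606016997817 handle line at .6 0.33608597904569326
1101 ((462.50701904296875, 315.8635559082031), (205.01318359375, 74.88642120361328), 5.338352680206299)
coil top [(array([ 0.4632, -0.2877,  0.    ]), 0.98)]
coil scene [(array([ 0.4579, -0.2922,  0.    ]), 0.76)]
beaker top [(array([0.741 , 0.2834, 0.    ]), 0.96)]
beaker scene [(array([0.7355, 0.2991, 0.    ]), 0.9)]
clampfoot top []
clampfoot scene [(array([ 0.7543, -0.269 ,  0.    ]), 0.6)]
```

send_rows([
  [0.03,0.03,0.03],
  [0.07,0.06,0.06],
  [0.11,0.1,0.06],
  [0.15,0.14,0.06],
  [0.19,0.18,0.06],
  [0.22,0.22,0.06],
  [0.25,0.26,0.06],
  [0.27,0.31,0.06],
  [0.29,0.36,0.06],
  [0.3,0.41,0.06],
  [0.31,0.46,0.06],
  [0.32,0.51,0.06],
], twist=[0,0,0,0,0,0,-0.03,-0.06,-0.09,-0.12,-0.143,-0.143], hand=1)

```text
t: 2.4
position: [0.493, -0.0891, 0.2916]
ee_rot: [180.0, -0.0, 7.8]
contact_force: [0.2, -0.5, -0.7]
gripper_width: 0.999
```

send_rows([
  [0,0.05,0],
  [0,0.1,0],
  [-0.01,0.15,0],
  [-0.02,0.2,0],
  [-0.03,0.25,0],
  [-0.045,0.3,0],
  [-0.055,0.35,-0.02],
  [-0.068,0.399,-0.06],
  [-0.068,0.399,-0.11],
  [-0.068,0.399,-0.14],
  [-0.068,0.399,-0.14],
], twist=[0,0,0,0,0,0,0,0,0,0,0])

```text
t: 3.78
position: [0.4234, 0.3074, 0.1496]
ee_rot: [179.8, 0.2, 7.9]
contact_force: [-0.7, -0.4, 1.2]
gripper_width: 0.998
```

Run:
```python
from h import *
np.set_printoptions(precision=4,suppress=True)
s=r.get_state(); print(s['position'],s['ee_rot'],s['qpos'])
im,d=snap('scene','s1'); im2,_=snap('top','t1')
a=cv2.resize(im[120:320,270:430],None,fx=2.5,fy=2.5,interpolation=2); b=cv2.resize(im2[130:290,150:278],None,fx=3.125,fy=3.125,interpolation=2)
cv2.imwrite('pics/c1.png',np.hstack([a,b])[:,:,::-1])
```

```text
[0.4234 0.3074 0.1496] [179.8447   0.2254   7.8654] [ -35.9362   39.1115   -8.3108  111.5627   10.4094   30.309  -133.5739]
```

View pics/c1.png

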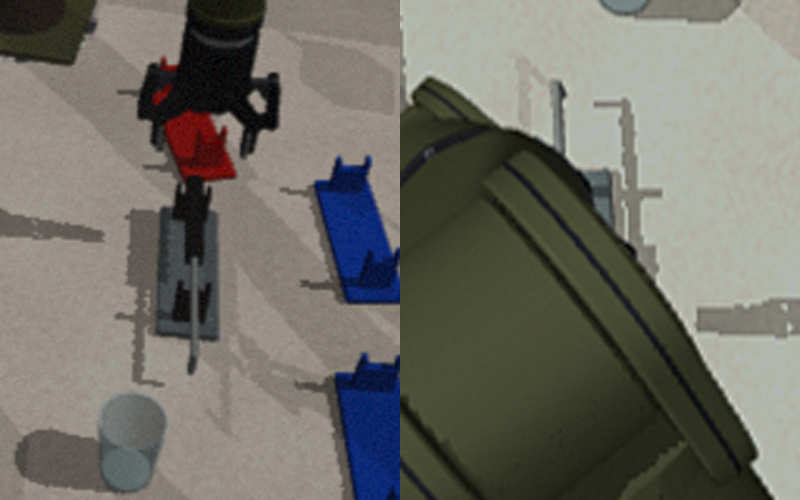

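The hand is centred over the handle between the two cradles. Going down.

send_rows([
  [0,0,-0.03],
  [0,0,-0.06],
  [0,0,-0.085],
  [0,0,-0.1],
  [0,0,-0.11],
  [0,0,-0.11],
], twist=[0,0,0,0,0,0])

```text
t: 4.62
position: [0.4248, 0.3085, 0.0415]
ee_rot: [-180.0, -0.0, 7.8]
contact_force: [-0.2, -0.1, 0.4]
gripper_width: 0.996
```

Run:
```python
from h import *
np.set_printoptions(precision=4,suppress=True)
s=r.get_state(); print(s['position'],s['ee_rot'],s['contact_force'])
im,d=snap('scene','s2')
cv2.imwrite('pics/c2.png',cv2.resize(im[140:280,290:430],None,fx=4,fy=4,interpolation=2)[:,:,::-1])
```

```text
[0.4248 0.3085 0.0415] [-179.9931   -0.0188    7.8364] [-0.2217 -0.0913  0.4407]
```

View pics/c2.png

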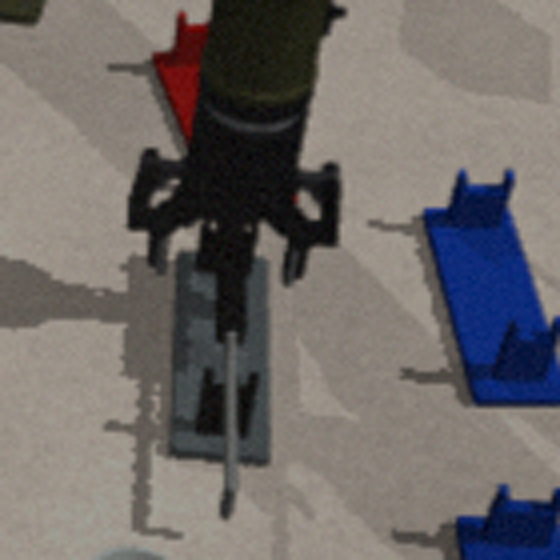

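Fingers straddle the handle (crop: handle at (232,270), fingers at (155,250) and (295,260)). Closing, and checking the force.

send_rows([
  [0,0,0],
  [0,0,0],
  [0,0,0],
  [0,0,0],
  [0,0,0],
  [0,0,0],
  [0,0,0],
  [0,0,0],
], twist=[0,0,0,0,0,0,0,0], hand=0, force=100)

```text
t: 5.68
position: [0.4248, 0.3091, 0.042]
ee_rot: [-179.9, -0.1, 7.9]
contact_force: [-1.8, 0.9, 6.3]
gripper_width: 0.218
```

send_rows([
  [0,0,0.01],
  [0,0,0.03],
  [0,0,0.06],
  [0,0,0.09],
  [0,0,0.12],
  [0,0,0.14],
  [0,0,0.14],
  [0,0,0.14],
], twist=[0,0,0,0,0,0,0,0])

```text
t: 6.68
position: [0.424, 0.3075, 0.1806]
ee_rot: [179.9, 0.1, 7.8]
contact_force: [0.1, -0.0, -3.1]
gripper_width: 0.215
```

Run:
```python
from h import *
np.set_printoptions(precision=4,suppress=True)
s=r.get_state(); print(s['position'],s['ee_rot'],s['contact_force'],s['wrist_torque'])
im,d=snap('scene','s3'); snap('top','t3')
cv2.imwrite('pics/c3.png',cv2.resize(im[100:300,250:430],None,fx=3,fy=3,interpolation=2)[:,:,::-1])
for c in ['scene','top']:print([(x['point'],x['p'],atz(c,*x['point'],.168-.0)) for x in models.tip_of(c,'hook_tip')])
```

```text
[0.424  0.3075 0.1806] [179.9181   0.0948   7.8291] [ 0.1471 -0.0355 -3.081 ] [-0.0666  0.1096  0.038 ]
[([355.2, 231.0], 0.72, array([0.6123, 0.3478, 0.168 ]))]
[([189.0, 143.3], 0.64, array([0.6242, 0.3454, 0.168 ]))]
```

View pics/c3.png

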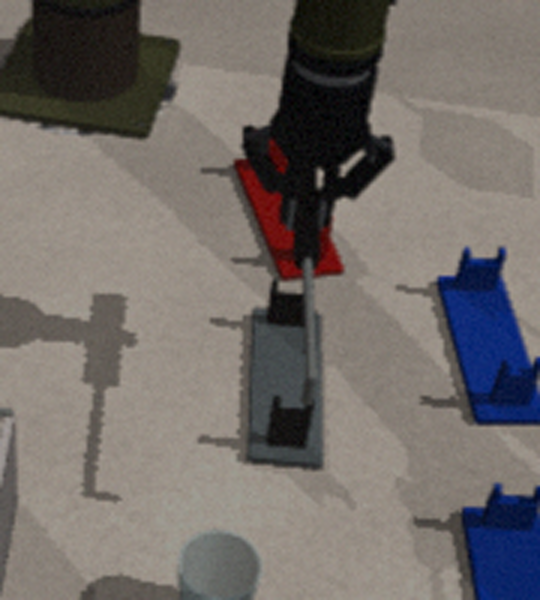

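View pics/t3.png

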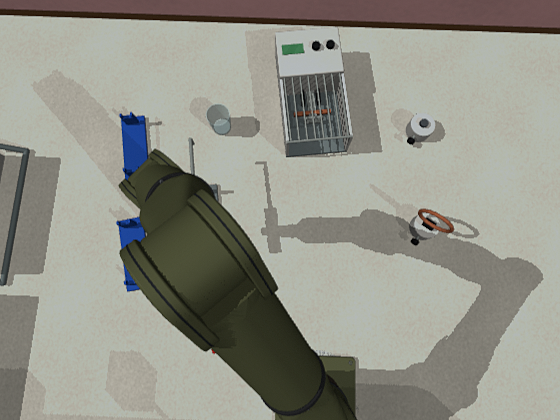

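Run:
```python
from h import *
np.set_printoptions(precision=4,suppress=True)
d=np.load('pics/t3.npy');C=cloud('top',d)
s=C[135:185,184:200].reshape(-1,3); m=(s[:,2]>.15)&(s[:,2]<.25); q=s[m]; print(m.sum(),q.min(0),q.max(0)); p=np.polyfit(q[:,0],q[:,2],1); print('pitch',np.degrees(np.arctan(p[0])),'z at .6',np.polyval(p,.6)); g=np.polyfit(q[:,0],q[:,1],1); print('yaw',np.degrees(np.arctan(g[0])),'y at .6',np.polyval(g,.6))
d=np.load('pics/s3.npy');C=cloud('scene',d)
s=C[180:240,340:365].reshape(-1,3); m=(s[:,2]>.13)&(s[:,2]<.25); q=s[m]; print(m.sum(),q.min(0),q.max(0)); p=np.polyfit(q[:,0],q[:,2],1); print('pitch',np.degrees(np.arctan(p[0])),'z at .6',np.polyval(p,.6)); g=np.polyfit(q[:,0],q[:,1],1); print('yaw',np.degrees(np.arctan(g[0])),'y at .6',np.polyval(g,.6))
```

```text
143 [0.5358 0.3186 0.1687] [0.6285 0.339  0.2054]
pitch -3.7848573377037336 z at .6 0.19830308735483426
yaw 8.204435722137813 y at .6 0.3316819948222317
253 [0.4612 0.3066 0.1683] [0.6293 0.3452 0.2118]
pitch -4.018996053492966 z at .6 0.1961414764922106
yaw 9.123539878210531 y at .6 0.33725878069980497
```

Run:
```python
from h import *
np.set_printoptions(precision=4,suppress=True)
for c,n,sl,h0 in [('top','t3',(slice(135,185),slice(184,200)),0),('scene','s3',(slice(180,240),slice(340,365)),0),('scene','scene0',(slice(205,275),slice(340,355)),-.139),('top','top0',(slice(150,185),slice(194,205)),-.139)]:
    C=cloud(c,np.load(f'pics/{n}.npy'))[sl].reshape(-1,3)
    m=(C[:,2]>.165+h0)&(C[:,2]<.225+h0); q=C[m]; print(n)
    for x in np.arange(.48,.63,.02):
        k=q[(abs(q[:,0]-x)<.01)]; 
        if len(k): print(round(x,2),len(k),np.percentile(k[:,2],[20,50,90]),np.median(k[:,1]))
```

```text
t3
0.54 21 [0.1997 0.2016 0.2033] 0.3232432200357868
0.56 31 [0.199  0.2007 0.2021] 0.32596444699697974
0.58 28 [0.1981 0.2003 0.2028] 0.32860240138814145
0.6 27 [0.199  0.2006 0.2037] 0.3319173072424718
0.62 36 [0.1944 0.2004 0.2031] 0.33320886545377637
s3
0.48 57 [0.1977 0.2078 0.2107] 0.3185365686925714
0.5 32 [0.1999 0.2018 0.207 ] 0.32165976041671396
0.52 20 [0.2006 0.2022 0.2034] 0.32443226075065634
0.54 22 [0.1995 0.2011 0.2033] 0.3267316540903314
0.56 20 [0.2003 0.202  0.2037] 0.33093336301836096
0.58 19 [0.2012 0.2018 0.2026] 0.33420090970579475
0.6 25 [0.1997 0.2015 0.204 ] 0.3376009759972616
0.62 54 [0.1795 0.1954 0.2016] 0.3405276527774608
scene0
0.48 57 [0.064  0.0691 0.0718] 0.32407410406227505
0.5 27 [0.0602 0.0627 0.066 ] 0.3254612264208067
0.52 23 [0.0599 0.0636 0.065 ] 0.33016223929882815
0.54 131 [0.0395 0.0548 0.0701] 0.3286658034902637
0.56 22 [0.0612 0.0625 0.0656] 0.3352802823147232
0.58 25 [0.0606 0.0625 0.0651] 0.33785722849642624
0.6 21 [0.061  0.0628 0.0646] 0.3398571381740631
0.62 49 [0.0436 0.0595 0.0653] 0.34353709003021005
top0
0.54 6 [0.0627 0.0641 0.0655] 0.3279373476299732
0.56 22 [0.0613 0.0629 0.0666] 0.32905043875235507
0.58 26 [0.0609 0.0618 0.0639] 0.332254495172984
0.6 21 [0.0625 0.0642 0.0662] 0.3349316543763982
0.62 25 [0.059  0.0617 0.0662] 0.33682188807804686
```

The shaft is level (z about 0.201 along its length, 0.138 above its resting height), so the stick is held true. Now over to in front of the bay.

send_rows([
  [0,-0.02,0],
  [0,-0.06,0],
  [0,-0.1,0],
  [0,-0.14,0],
  [0,-0.18,0],
  [0,-0.22,0],
  [0,-0.26,0],
  [0,-0.3,-0.02],
  [0.002,-0.325,-0.06],
  [0.002,-0.332,-0.09],
  [0.002,-0.332,-0.1],
  [0.002,-0.332,-0.1],
], twist=[0,0,0,0,0,0,0,0,0,0,0,0])

```text
t: 8.38
position: [0.4262, -0.0236, 0.0813]
ee_rot: [-180.0, 0.1, 7.9]
contact_force: [0.3, -0.5, -2.5]
gripper_width: 0.213
```

Run:
```python
from h import *
np.set_printoptions(precision=4,suppress=True)
s=r.get_state(); print(s['position'],s['ee_rot'],s['contact_force'],s['wrist_torque'])
im,d=snap('scene','s4'); im2,d2=snap('top','t4')
a=cv2.resize(im[180:380,130:290],None,fx=2.5,fy=2.5,interpolation=2); b=cv2.resize(im2[70:230,250:378],None,fx=3.125,fy=3.125,interpolation=2)
cv2.imwrite('pics/c4.png',np.hstack([a,b])[:,:,::-1])
for c in ['scene','top']:
  print([(x['point'],x['p'],atz(c,*x['point'],.068)) for x in models.tip_of(c,'hook_tip')])
  print([(x['point'],x['p'],atz(c,*x['point'],.05)) for x in models.tip_of(c,'bail')])
```

```text
[ 0.4262 -0.0236  0.0813] [-179.9969    0.051     7.8634] [ 0.2632 -0.511  -2.5012] [0.0247 0.0702 0.017 ]
[([225.0, 233.4], 0.53, array([0.6179, 0.0092, 0.068 ]))]
[([214.0, 275.9], 0.74, array([0.7464, 0.0223, 0.05  ]))]
[([318.8, 156.0], 0.52, array([0.6371, 0.0066, 0.068 ]))]
[]
```

View pics/c4.png

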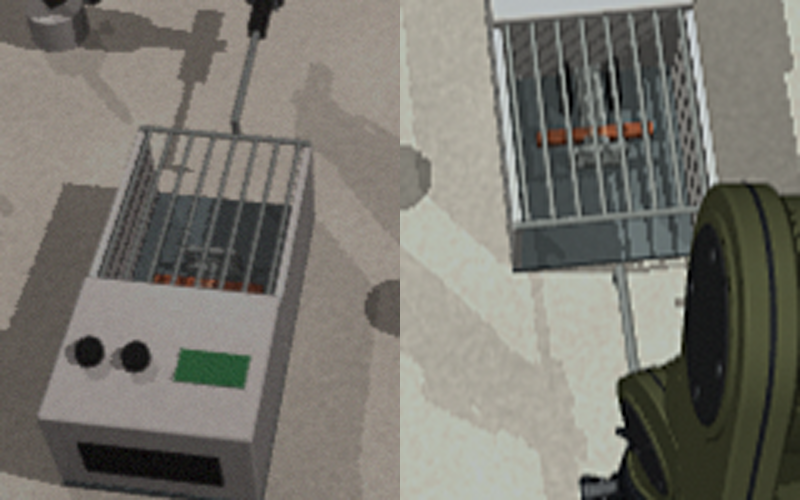

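Run:
```python
from h import *
np.set_printoptions(precision=4,suppress=True)
print(atz('top',316.2,118.6,.054),atz('top',(578-400)/3.125+250,70+156/3.125,.054),atz('top',(636-400)/3.125+250,70+149/3.125,.054))
print(atz('scene',130+190/2.5,180+251/2.5,.054),atz('scene',130+227/2.5,180+257/2.5,.054))
# cross rod ends
print('rod',atz('top',250+(514-400)/3.125,70+224/3.125,.123),atz('top',250+(717-400)/3.125,70+207/3.125,.123))
print('rod s',atz('scene',130+140/2.5,180+127/2.5,.123),atz('scene',130+310/2.5,180+145/2.5,.123))
O=np.array([.665,.010]);a=np.radians(8.1);R=np.array([[np.cos(a),-np.sin(a)],[np.sin(a),np.cos(a)]])
for c in ['top','scene']:
  for b in [0,.01]:
    P=[[*(O+R@[.1-b,y]),.054] for y in (-.028,0,.028)]; print(c,b,proj(c,P).round(1).tolist())
ca=cv2.imread('pics/top0.png'); cb=cv2.imread('pics/scene0.png')
cv2.imwrite('pics/c5.png',np.hstack([cv2.resize(ca[90:140,285:345],(400,333),interpolation=2),cv2.resize(cb[250:310,180:240],(400,333),interpolation=2)]))
```

```text
[0.7543 0.015  0.054 ] [0.7492 0.0414 0.054 ] [ 0.7582 -0.0117  0.054 ]
[0.7671 0.009  0.054 ] [0.7647 0.0472 0.054 ]
rod [0.655  0.0977 0.123 ] [ 0.677  -0.0751  0.123 ]
rod s [ 0.6798 -0.0703  0.123 ] [0.6591 0.1044 0.123 ]
top 0 [[322.8, 114.4], [313.1, 115.3], [303.4, 116.3]]
top 0.01 [[323.2, 117.6], [313.5, 118.6], [303.8, 119.5]]
scene 0 [[201.1, 279.6], [212.1, 280.7], [223.2, 281.7]]
scene 0.01 [[202.0, 276.4], [213.0, 277.4], [223.9, 278.4]]
```

View pics/c5.png

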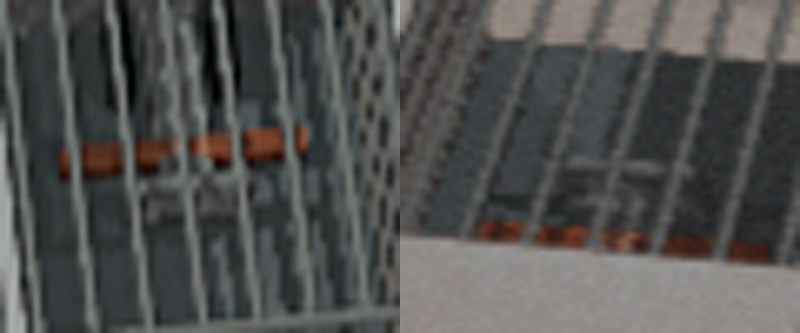

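Run:
```python
from h import *
np.set_printoptions(precision=4,suppress=True)
O=np.array([.665,.010]);a=np.radians(8.1);R=np.array([[np.cos(a),-np.sin(a)],[np.sin(a),np.cos(a)]])
for n,c,u,v in [('cop','top',312.5,112.5),('cop','scene',211,292.5),('bail','top',314.2,119.5),('bail','scene',214.1,280.5)]:
  for z in (.03,.036,.042,.05,.054): print(n,c,z,R.T@(atz(c,u,v,z)[:2]-O))
```

```text
cop top 0.03 [ 0.1196 -0.0023]
cop top 0.036 [ 0.1169 -0.0015]
cop top 0.042 [ 0.1143 -0.0008]
cop top 0.05 [0.1107 0.0002]
cop top 0.054 [0.1089 0.0007]
cop scene 0.03 [ 0.1192 -0.0011]
cop scene 0.036 [0.1231 0.0003]
cop scene 0.042 [0.127  0.0017]
cop scene 0.05 [0.1322 0.0036]
cop scene 0.054 [0.1348 0.0045]
bail top 0.03 [ 0.0972 -0.0046]
bail top 0.036 [ 0.0946 -0.0038]
bail top 0.042 [ 0.0921 -0.0031]
bail top 0.05 [ 0.0887 -0.0021]
bail top 0.054 [ 0.087  -0.0016]
bail scene 0.03 [ 0.0824 -0.0008]
bail scene 0.036 [0.0866 0.0006]
bail scene 0.042 [0.0907 0.002 ]
bail scene 0.05 [0.0962 0.0038]
bail scene 0.054 [0.099  0.0048]
```

Bail is at bay x about 0.093, y about 0, and the copper piece is low (z about 0.03) at x about 0.12. So I go in with the tip at 0.068, to x about 0.116.

send_rows([
  [0.01,0.0014,0],
  [0.025,0.0035,0],
  [0.04,0.0057,0],
  [0.055,0.0078,0],
  [0.07,0.0099,0],
  [0.085,0.012,0],
  [0.1,0.0142,0],
  [0.115,0.0163,0],
  [0.13,0.0184,0],
  [0.145,0.0205,0],
  [0.155,0.022,0],
  [0.155,0.022,0],
], twist=[0,0,0,0,0,0,0,0,0,0,0,0])

```text
t: 10.18
position: [0.5824, -0.0015, 0.0814]
ee_rot: [-180.0, -0.1, 7.8]
contact_force: [-0.6, 0.3, -3.5]
gripper_width: 0.217
```

Run:
```python
from h import *
np.set_printoptions(precision=4,suppress=True)
s=r.get_state(); print(s['position'],s['ee_rot'],s['contact_force'],s['wrist_torque'])
im,d=snap('scene','s5'); im2,d2=snap('top','t5')
a=cv2.resize(im[220:320,160:260],None,fx=4,fy=4,interpolation=2); b=cv2.resize(im2[70:170,260:360],None,fx=4,fy=4,interpolation=2)
cv2.imwrite('pics/c6.png',np.hstack([a,b])[:,:,::-1])
```

```text
[ 0.5824 -0.0015  0.0814] [-179.9873   -0.0528    7.8341] [-0.575   0.328  -3.5003] [-0.0538  0.0511  0.0526]
```

View pics/c6.png

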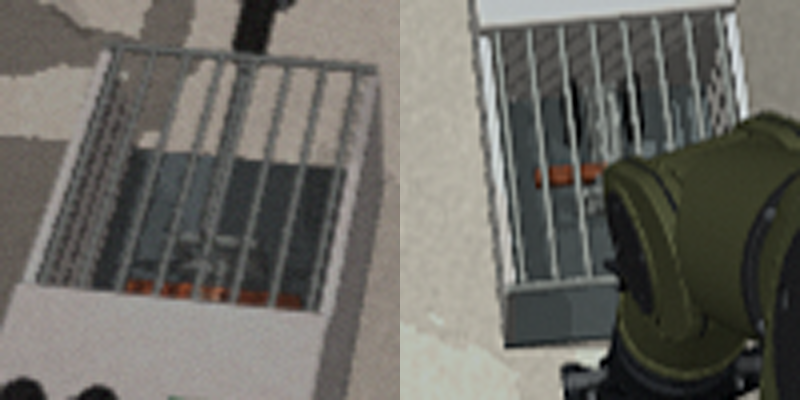

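The shaft runs between the rods from (240,100) to about (210,240), over the middle of the bail at (215,240). There is no contact. Lowering.

send_rows([
  [0,0,-0.004],
  [0,0,-0.008],
  [0,0,-0.011],
  [0,0,-0.014],
  [0,0,-0.014],
], twist=[0,0,0,0,0])

```text
t: 10.9
position: [0.5814, -0.0017, 0.067]
ee_rot: [180.0, 0.0, 7.8]
contact_force: [-0.4, -0.2, -2.1]
gripper_width: 0.219
```

send_rows([
  [0,0,-0.003],
  [0,0,-0.006],
  [0,0,-0.009],
  [0,0,-0.012],
  [0,0,-0.012],
], twist=[0,0,0,0,0])

```text
t: 11.52
position: [0.5814, -0.0017, 0.055]
ee_rot: [180.0, 0.0, 7.8]
contact_force: [0.1, -0.5, -2.5]
gripper_width: 0.219
```

send_rows([
  [-0.002,-0.0003,0],
  [-0.004,-0.0006,0],
  [-0.006,-0.0009,0],
  [-0.008,-0.0011,0],
  [-0.01,-0.0014,0],
], twist=[0,0,0,0,0])

```text
t: 12.15
position: [0.5716, -0.0031, 0.0554]
ee_rot: [180.0, -0.0, 7.8]
contact_force: [0.5, 0.5, -2.4]
gripper_width: 0.213
```

send_rows([
  [-0.0015,-0.0002,0],
  [-0.003,-0.0004,0],
  [-0.0045,-0.0006,0],
  [-0.006,-0.0009,0],
], twist=[0,0,0,0])

```text
t: 12.65
position: [0.567, -0.0037, 0.0555]
ee_rot: [-180.0, -0.2, 7.8]
contact_force: [4.3, 1.6, -4.7]
gripper_width: 0.218
```

send_rows([
  [-0.0015,-0.0002,0],
  [-0.003,-0.0004,0],
  [-0.0045,-0.0006,0],
  [-0.006,-0.0009,0],
], twist=[0,0,0,0])

```text
t: 13.15
position: [0.5599, -0.0048, 0.0554]
ee_rot: [-180.0, -0.1, 7.9]
contact_force: [3.7, 1.2, -4.2]
gripper_width: 0.219
```

send_rows([
  [-0.0015,-0.0002,0],
  [-0.003,-0.0004,0],
  [-0.0045,-0.0006,0],
  [-0.006,-0.0009,0],
  [-0.0075,-0.0011,0],
  [-0.009,-0.0013,0],
  [-0.0105,-0.0015,0],
  [-0.012,-0.0017,0],
], twist=[0,0,0,0,0,0,0,0])

```text
t: 14.15
position: [0.5476, -0.0066, 0.0553]
ee_rot: [180.0, -0.0, 7.8]
contact_force: [3.9, 0.4, -3.6]
gripper_width: 0.218
```

send_rows([
  [-0.001,-0.0001,0],
  [-0.002,-0.0003,0],
  [-0.003,-0.0004,0],
], twist=[0,0,0])

```text
t: 14.52
position: [0.5446, -0.007, 0.0553]
ee_rot: [180.0, 0.0, 7.8]
contact_force: [4.4, 1.5, -3.7]
gripper_width: 0.217
```

send_rows([
  [-0.001,-0.0001,0],
  [-0.002,-0.0003,0],
  [-0.003,-0.0004,0],
], twist=[0,0,0])

```text
t: 14.9
position: [0.5416, -0.0074, 0.0553]
ee_rot: [180.0, -0.0, 7.8]
contact_force: [3.8, 1.3, -4.4]
gripper_width: 0.219
```

send_rows([
  [-0.001,-0.0001,0],
  [-0.002,-0.0003,0],
], twist=[0,0])

```text
t: 15.15
position: [0.5396, -0.0077, 0.0553]
ee_rot: [180.0, -0.0, 7.8]
contact_force: [4.0, 1.5, -2.5]
gripper_width: 0.215
```

send_rows([
  [-0.001,-0.0001,0],
  [-0.002,-0.0003,0],
], twist=[0,0])

```text
t: 15.4
position: [0.5376, -0.008, 0.0553]
ee_rot: [180.0, 0.0, 7.8]
contact_force: [5.0, 1.6, -3.5]
gripper_width: 0.216
```

send_rows([
  [-0.001,-0.0001,0],
  [-0.002,-0.0003,0],
], twist=[0,0])

```text
t: 15.65
position: [0.5356, -0.0083, 0.0553]
ee_rot: [180.0, -0.0, 7.8]
contact_force: [4.0, 1.1, -3.2]
gripper_width: 0.211
```

send_rows([
  [-0.001,-0.0001,0],
  [-0.002,-0.0003,0],
], twist=[0,0])

```text
t: 15.9
position: [0.5336, -0.0086, 0.0553]
ee_rot: [180.0, -0.0, 7.8]
contact_force: [4.3, 1.6, -3.6]
gripper_width: 0.217
```

send_rows([
  [-0.001,-0.0001,0],
  [-0.002,-0.0003,0],
], twist=[0,0])

```text
t: 16.15
position: [0.5316, -0.0089, 0.0553]
ee_rot: [180.0, -0.0, 7.8]
contact_force: [3.6, 1.2, -3.3]
gripper_width: 0.218
```

send_rows([
  [-0.001,-0.0001,0],
  [-0.002,-0.0003,0],
], twist=[0,0])

```text
t: 16.4
position: [0.5296, -0.0092, 0.0553]
ee_rot: [180.0, -0.0, 7.8]
contact_force: [4.0, 0.9, -3.3]
gripper_width: 0.223
```

send_rows([
  [-0.001,-0.0001,0],
  [-0.002,-0.0003,0],
], twist=[0,0])

```text
t: 16.65
position: [0.5276, -0.0095, 0.0553]
ee_rot: [180.0, -0.0, 7.8]
contact_force: [3.6, 0.9, -4.5]
gripper_width: 0.214
```

send_rows([
  [-0.001,-0.0001,0],
  [-0.002,-0.0003,0],
], twist=[0,0])

```text
t: 16.9
position: [0.5256, -0.0098, 0.0553]
ee_rot: [180.0, -0.0, 7.8]
contact_force: [4.2, 1.4, -4.6]
gripper_width: 0.215
```

send_rows([
  [-0.001,-0.0001,0],
  [-0.002,-0.0003,0],
], twist=[0,0])

```text
t: 17.15
position: [0.5236, -0.0101, 0.0553]
ee_rot: [180.0, -0.0, 7.8]
contact_force: [4.7, 1.2, -4.1]
gripper_width: 0.218
```

send_rows([
  [-0.001,-0.0001,0],
  [-0.002,-0.0003,0],
], twist=[0,0])

```text
t: 17.4
position: [0.5216, -0.0104, 0.0553]
ee_rot: [180.0, -0.0, 7.8]
contact_force: [4.2, 2.0, -3.7]
gripper_width: 0.218
```

send_rows([
  [-0.001,-0.0001,0],
  [-0.002,-0.0003,0],
], twist=[0,0])

```text
t: 17.65
position: [0.5196, -0.0107, 0.0553]
ee_rot: [180.0, -0.0, 7.8]
contact_force: [4.4, 1.7, -3.3]
gripper_width: 0.214
```

send_rows([
  [-0.001,-0.0001,0],
  [-0.002,-0.0003,0],
], twist=[0,0])

```text
t: 17.9
position: [0.5176, -0.011, 0.0553]
ee_rot: [180.0, -0.0, 7.8]
contact_force: [3.7, 2.1, -4.0]
gripper_width: 0.215
```

send_rows([
  [-0.001,-0.0001,0],
  [-0.002,-0.0003,0],
], twist=[0,0])

```text
t: 18.15
position: [0.5172, -0.011, 0.0555]
ee_rot: [-180.0, -0.2, 7.8]
contact_force: [7.4, 1.9, -5.0]
gripper_width: 0.221
```

The stop is felt: the tool stays at 0.517 while the force rises. Loading it gradually.

send_rows([
  [-0.0005,-0.0001,0],
  [-0.001,-0.0001,0],
], twist=[0,0])

```text
t: 18.4
position: [0.5172, -0.0109, 0.0556]
ee_rot: [-180.0, -0.3, 7.8]
contact_force: [9.0, 1.5, -5.9]
gripper_width: 0.216
```

send_rows([
  [-0.001,-0.0001,0],
  [-0.0015,-0.0002,0],
], twist=[0,0])

```text
t: 18.65
position: [0.5171, -0.0108, 0.0557]
ee_rot: [-180.0, -0.4, 7.8]
contact_force: [10.2, 1.8, -6.4]
gripper_width: 0.217
```

send_rows([
  [-0.001,-0.0001,0],
  [-0.002,-0.0003,0],
], twist=[0,0])

```text
t: 18.9
position: [0.517, -0.0108, 0.0559]
ee_rot: [-179.9, -0.7, 7.8]
contact_force: [14.8, 2.5, -8.3]
gripper_width: 0.215
```

send_rows([
  [0,0,0],
  [0,0,0],
  [0,0,0],
], twist=[0,0,0])

```text
t: 19.27
position: [0.5171, -0.0107, 0.0559]
ee_rot: [-179.9, -0.6, 7.8]
contact_force: [13.1, 2.3, -7.1]
gripper_width: 0.217
```

send_rows([
  [-0.0003,0,0],
  [-0.0005,-0.0001,0],
  [-0.0005,-0.0001,0],
  [-0.0005,-0.0001,0],
  [-0.0005,-0.0001,0],
  [-0.0005,-0.0001,0],
], twist=[0,0,0,0,0,0])

```text
t: 20.02
position: [0.5171, -0.0107, 0.056]
ee_rot: [-179.9, -0.7, 7.8]
contact_force: [14.8, 2.0, -8.3]
gripper_width: 0.213
```

send_rows([
  [0.002,0.0003,0],
  [0.004,0.0006,0],
  [0.006,0.0009,0],
  [0.009,0.0013,0],
  [0.012,0.0017,0],
  [0.015,0.0021,0],
  [0.015,0.0021,0],
], twist=[0,0,0,0,0,0,0])

```text
t: 20.9
position: [0.5254, -0.0101, 0.0552]
ee_rot: [180.0, 0.0, 7.8]
contact_force: [0.0, -0.6, -3.7]
gripper_width: 0.216
```

send_rows([
  [0,0,0.004],
  [0,0,0.009],
  [0,0,0.015],
  [0,0,0.021],
  [0,0,0.026],
  [0,0,0.026],
], twist=[0,0,0,0,0,0])

```text
t: 21.65
position: [0.526, -0.0099, 0.0818]
ee_rot: [180.0, -0.1, 7.8]
contact_force: [-0.3, -0.4, -2.6]
gripper_width: 0.217
```

Run:
```python
from h import *
np.set_printoptions(precision=4,suppress=True)
s=r.get_state(); print(s['position'],s['ee_rot'],s['contact_force'],s['wrist_torque'])
im,d=snap('scene','s6')
cv2.imwrite('pics/c7.png',cv2.resize(im[180:320,150:290],None,fx=4,fy=4,interpolation=2)[:,:,::-1])
C=cloud('scene',d)[195:290,200:245].reshape(-1,3); C=C[(C[:,2]>.08)&(C[:,2]<.12)]
for x in np.arange(.58,.74,.02):
    k=C[abs(C[:,0]-x)<.01]; print(round(x,2),len(k),np.percentile(k[:,2],[20,50,80]) if len(k) else '')
```

```text
[ 0.526  -0.0099  0.0818] [179.9941  -0.0561   7.8334] [-0.2609 -0.3596 -2.6305] [ 0.0203  0.1241 -0.0317]
0.58 57 [0.1048 0.1099 0.1115]
0.6 39 [0.0994 0.103  0.1068]
0.62 18 [0.1014 0.1031 0.105 ]
0.64 16 [0.1008 0.1029 0.1041]
0.66 35 [0.1031 0.1177 0.1194]
0.68 31 [0.1024 0.1057 0.1194]
0.7 29 [0.1026 0.1057 0.1191]
0.72 36 [0.1002 0.1038 0.1185]
0.74 15 [0.1177 0.1195 0.1198]
```

View pics/c7.png

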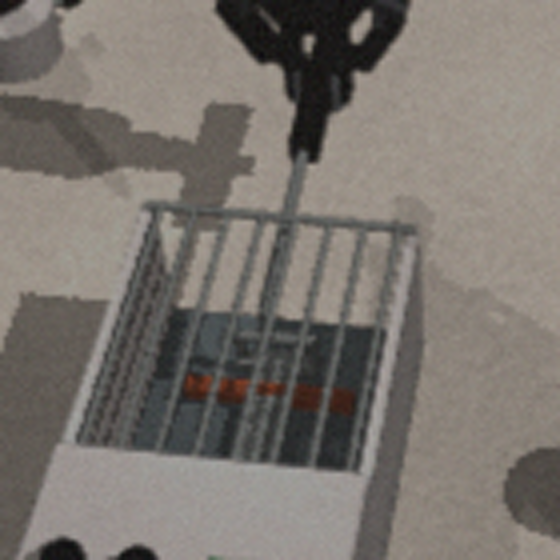

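The bolt stays drawn (copper at (270,390), bail bar at (270,340) in the crop), and the stick is free and level. Withdrawing.

send_rows([
  [-0.01,-0.0014,0],
  [-0.025,-0.0036,0],
  [-0.04,-0.0057,0],
  [-0.055,-0.0078,0],
  [-0.07,-0.01,0],
  [-0.085,-0.0121,0],
  [-0.1,-0.0142,0],
  [-0.1,-0.0142,0.01],
  [-0.1,-0.0142,0.04],
  [-0.1,-0.0142,0.08],
  [-0.1,-0.0142,0.1],
  [-0.1,-0.0142,0.1],
], twist=[0,0,0,0,0,0,0,0,0,0,0,0])

```text
t: 23.2
position: [0.4272, -0.0241, 0.183]
ee_rot: [180.0, -0.3, 7.8]
contact_force: [0.1, 0.1, -2.6]
gripper_width: 0.217
```

send_rows([
  [0,0.02,0],
  [0,0.06,0],
  [0,0.1,0],
  [0,0.14,0],
  [0,0.18,0],
  [0,0.22,0],
  [0,0.26,0],
  [0,0.3,0],
  [-0.001,0.325,0],
  [-0.001,0.333,0],
  [-0.001,0.333,0],
  [-0.001,0.333,0],
], twist=[0,0,0,0,0,0,0,0,0,0,0,0])

```text
t: 24.7
position: [0.4248, 0.3068, 0.1809]
ee_rot: [179.9, 0.1, 7.7]
contact_force: [-0.0, -0.2, -2.5]
gripper_width: 0.216
```

Run:
```python
from h import *
np.set_printoptions(precision=4,suppress=True)
s=r.get_state(); print(s['position'],s['ee_rot'],s['contact_force'],s['wrist_torque'])
im,d=snap('scene','s7'); im2,d2=snap('top','t7')
cv2.imwrite('pics/c8.png',cv2.resize(im[100:300,250:430],None,fx=3,fy=3,interpolation=2)[:,:,::-1])
for c,n,sl in [('top','t3',(slice(135,185),slice(184,200))),('top','t7',(slice(135,185),slice(184,200))),('scene','s3',(slice(180,240),slice(340,365))),('scene','s7',(slice(180,240),slice(340,365)))]:
    C=cloud(c,np.load(f'pics/{n}.npy'))[sl].reshape(-1,3)
    q=C[(C[:,2]>.165)&(C[:,2]<.225)]; print(n,q.max(0))
    for x in np.arange(.54,.63,.02):
        k=q[(abs(q[:,0]-x)<.01)]; 
        if len(k): print(round(x,2),len(k),np.percentile(k[:,2],[20,50,90]),np.median(k[:,1]))
```

```text
[0.4248 0.3068 0.1809] [179.8808   0.0542   7.7233] [-0.0145 -0.1782 -2.5006] [-0.0751  0.0758 -0.026 ]
t3 [0.6285 0.339  0.2054]
0.54 21 [0.1997 0.2016 0.2033] 0.3232432200357868
0.56 31 [0.199  0.2007 0.2021] 0.32596444699697974
0.58 28 [0.1981 0.2003 0.2028] 0.32860240138814145
0.6 27 [0.199  0.2006 0.2037] 0.3319173072424718
0.62 36 [0.1944 0.2004 0.2031] 0.33320886545377637
t7 [0.6295 0.3384 0.2059]
0.54 14 [0.1998 0.2003 0.2024] 0.3223372034887773
0.56 28 [0.2007 0.2018 0.2053] 0.32457404179080357
0.58 30 [0.2002 0.2018 0.2045] 0.3286031626167662
0.6 28 [0.2004 0.2024 0.2049] 0.3304777460497459
0.62 36 [0.1881 0.2008 0.204 ] 0.33327694842715
s3 [0.6293 0.3452 0.2118]
0.54 22 [0.1995 0.2011 0.2033] 0.3267316540903314
0.56 20 [0.2003 0.202  0.2037] 0.33093336301836096
0.58 19 [0.2012 0.2018 0.2026] 0.33420090970579475
0.6 25 [0.1997 0.2015 0.204 ] 0.3376009759972616
0.62 54 [0.1795 0.1954 0.2016] 0.3405276527774608
s7 [0.63   0.3442 0.2114]
0.54 23 [0.2005 0.2015 0.2038] 0.32696609582114566
0.56 23 [0.1995 0.2009 0.203 ] 0.3302650873434863
0.58 23 [0.1992 0.2011 0.204 ] 0.33228699765433295
0.6 20 [0.2003 0.2024 0.2036] 0.33566823925821165
0.62 53 [0.1798 0.193  0.2029] 0.3395730972475239
```

View pics/c8.png

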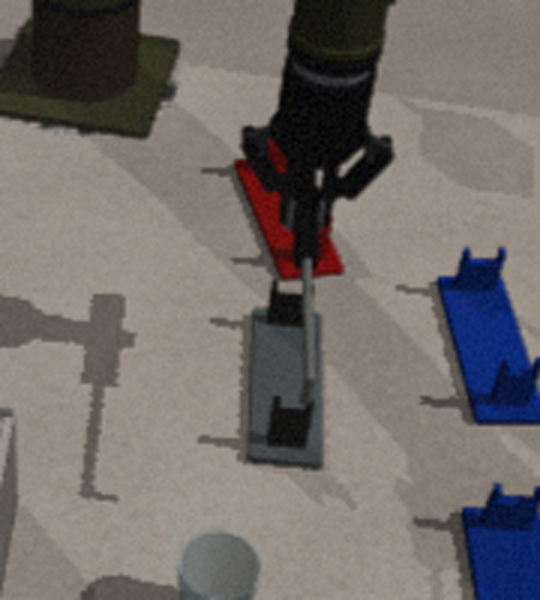

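The stick hangs as it did right after lifting (within about 1 mm), above the rest. Lowering.

send_rows([
  [0,0.001,-0.02],
  [0,0.001,-0.05],
  [0,0.001,-0.08],
  [0,0.001,-0.1],
  [0,0.001,-0.115],
  [0,0.001,-0.125],
  [0,0.001,-0.132],
  [0,0.001,-0.136],
  [0,0.001,-0.136],
], twist=[0,0,0,0,0,0,0,0,0])

```text
t: 25.92
position: [0.4247, 0.31, 0.0454]
ee_rot: [-180.0, -0.0, 7.8]
contact_force: [-0.3, 0.4, -2.7]
gripper_width: 0.219
```

send_rows([
  [0,0,-0.001],
  [0,0,-0.002],
  [0,0,-0.003],
  [0,0,-0.003],
], twist=[0,0,0,0])

```text
t: 26.42
position: [0.4247, 0.3099, 0.0423]
ee_rot: [-180.0, -0.0, 7.8]
contact_force: [0.6, 0.8, -2.6]
gripper_width: 0.218
```

send_rows([
  [0,-0.0005,-0.001],
  [0,-0.0005,-0.002],
  [0,-0.0005,-0.002],
], twist=[0,0,0])

```text
t: 26.8
position: [0.4248, 0.3099, 0.0419]
ee_rot: [-180.0, -0.1, 7.9]
contact_force: [-3.4, -1.3, 13.8]
gripper_width: 0.218
```

send_rows([
  [0,0,0.001],
  [0,0,0.0015],
  [0,0,0.0015],
], twist=[0,0,0])

```text
t: 27.18
position: [0.4247, 0.3098, 0.042]
ee_rot: [-180.0, -0.0, 7.9]
contact_force: [-1.6, 0.6, 3.1]
gripper_width: 0.217
```

send_rows([
  [0,0,0],
  [0,0,0],
  [0,0,0],
  [0,0,0],
  [0,0,0],
  [0,0,0],
  [0,0,0],
  [0,0,0],
], twist=[0,0,0,0,0,0,0,0], hand=1)

```text
t: 28.18
position: [0.4246, 0.3094, 0.0418]
ee_rot: [180.0, -0.0, 7.8]
contact_force: [0.1, 0.2, 0.2]
gripper_width: 0.997
```

send_rows([
  [0,0,0.01],
  [0,0,0.03],
  [0,0,0.06],
  [0,0,0.1],
  [0,0,0.14],
  [0,-0.03,0.17],
  [0,-0.08,0.18],
  [0,-0.13,0.18],
  [0,-0.18,0.18],
  [0,-0.23,0.18],
  [0,-0.28,0.18],
  [0,-0.28,0.18],
], twist=[0,0,0,0,0,0,0,0,0,0,0,0])

```text
t: 29.68
position: [0.4238, 0.0246, 0.2222]
ee_rot: [179.8, 0.1, 7.3]
contact_force: [1.0, 0.4, 0.5]
gripper_width: 1.002
```

Run:
```python
from h import *
np.set_printoptions(precision=4,suppress=True)
s=r.get_state(); print(s['position'],s['contact_force'],s['gripper_width'])
im,d=snap('scene','s8'); im2,d2=snap('top','t8')
cv2.imwrite('pics/c9.png',np.hstack([cv2.resize(im[120:320,200:400],(400,400)),cv2.resize(im2[130:280,130:280],(400,400))])[:,:,::-1])
cv2.imwrite('pics/c10.png',im[:,:,::-1])
for c in ['top','scene']:
  for n in (f'{c}0',None):pass
  print(c,[(atz(c,*x['point'],.06),x['p']) for x in models.tip_of(c,'stick_grip')],[(atz(c,*x['point'],.028),x['p']) for x in models.tip_of(c,'hook_tip')],[(atz(c,*x['point'],.05),x['p']) for x in models.tip_of(c,'bail')])
for n,sl in [('scene0',(slice(205,275),slice(336,358))),('s8',(slice(205,275),slice(336,358)))]:
    C=cloud('scene',np.load(f'pics/{n}.npy'))[sl].reshape(-1,3); q=C[(C[:,2]>.05)&(C[:,2]<.085)]
    for x in (.44,.46,.5,.52,.58,.6):
        k=q[abs(q[:,0]-x)<.01]; print(n,x,len(k),np.median(k,0))
```

```text
[0.4238 0.0246 0.2222] [1.0392 0.4231 0.4532] 1.0019319458373641
top [(array([0.4341, 0.3035, 0.06  ]), 0.66)] [(array([0.6309, 0.3485, 0.028 ]), 0.88)] [(array([0.7137, 0.0099, 0.05  ]), 0.6)]
scene [(array([0.4249, 0.3089, 0.06  ]), 0.97), (array([0.7068, 0.0335, 0.06  ]), 0.48)] [(array([0.6223, 0.3544, 0.028 ]), 0.76)] [(array([0.7005, 0.019 , 0.05  ]), 0.81), (array([0.4169, 0.3146, 0.05  ]), 0.43), (array([ 0.783 , -0.2454,  0.05  ]), 0.25)]
scene0 0.44 42 [0.4409 0.319  0.0703]
scene0 0.46 36 [0.4606 0.3208 0.0703]
scene0 0.5 27 [0.4962 0.3255 0.0627]
scene0 0.52 23 [0.5209 0.3302 0.0636]
scene0 0.58 25 [0.5793 0.3379 0.0625]
scene0 0.6 21 [0.599  0.3399 0.0628]
s8 0.44 42 [0.4397 0.3145 0.0699]
s8 0.46 40 [0.4604 0.3173 0.0699]
s8 0.5 29 [0.4931 0.3233 0.0642]
s8 0.52 20 [0.5239 0.3298 0.0642]
s8 0.58 20 [0.581  0.3364 0.0642]
s8 0.6 21 [0.6015 0.3399 0.0627]
```

View pics/c9.png

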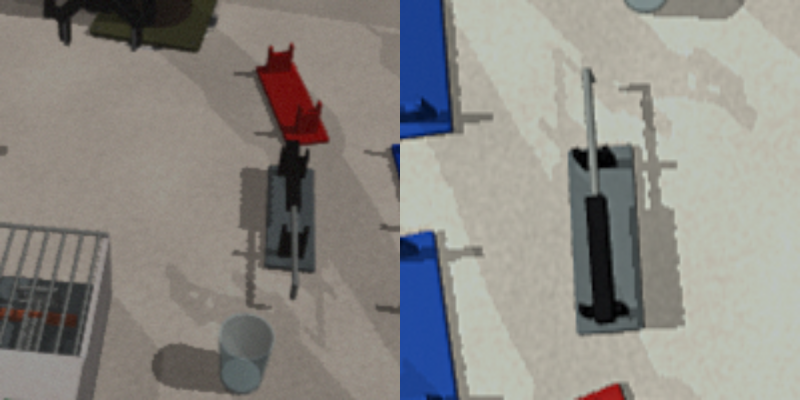

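View pics/c10.png

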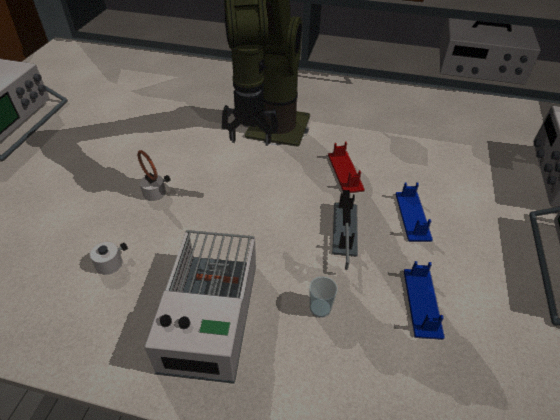

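The stick lies in both cradles with the hook down. The bail is now about 0.05 m farther out, the bystanders stand where they were, and the hand is clear. I let the arm settle and hand the job in.

send_rows([
  [0,0,0],
  [0,0,0],
  [0,0,0],
], twist=[0,0,0])

```text
t: 30.45
position: [0.4246, 0.0295, 0.2218]
ee_rot: [180.0, -0.0, 7.8]
contact_force: [0.8, 0.2, 0.5]
gripper_width: 1.003
```

```bash
python3 -c "
from h import *
print(job.sign_off())"
```

```text
the job is handed in; nothing more can be done
None
```

The bolt is drawn to its stop, the stick is back in the grey rest, and the job was handed in at about 30 s of the 72 s allowed. No verdict was reported.

**What I did:** I took the stick by its handle, slid it in under the rods and lowered the hook behind the bail. I drew the bolt until it stopped against rising force, after about 0.05 m of travel. I then pulled against the stop at 13–15 N for about 1 s. The highest wrist reading I saw was about 15 N along the pull and 8 N downwards. After that I unhooked, withdrew, laid the stick back and let go.

**Last checks:**
- **Stick:** the pictures show it in both cradles with the hook hanging down. In the scene view the handle and shaft are within about 5 mm of where they lay at the start.
- **Bolt:** the bail is at x of about 0.70–0.71 m, against 0.75–0.76 m before, so the bolt is still drawn.
- **Bystanders:** the coil, beaker and clamp foot look unmoved in the last picture, though I did not measure them.
- **Hand:** it is open and well clear of everything.

**Disagreements:** on the final handle position, the top view's network was about 10 mm off along x, at low confidence. The scene view and depth put it where it started. The two cameras also differed by about 13 mm on the bail.

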